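Close the photometer's sample drawer and draw its dark slide

TASK

The cells are loaded in the photometer, so push its sample drawer fully shut; only then swing the black cover flap on top right back and draw the red-headed dark slide straight up out of its slot (the detector must never see room light through an open drawer). Show the slide to the operator behind you: finish while still holding it up in the gripper, quite still, upright, its broad face parallel to the table's front edge and the lower end of its blade about 10 cm above the deck it came out of. Leave the flap folded back and the drawer shut, and leave the other things on the table alone.

Things in the scene. Friction and masses are not known exactly. Their poses are not given: they have to be found in the camera images.
- photometer: light-tight photometer box, white with grey side cheeks, 150 (x) x 136 (y) x 124 mm, too heavy to move. Origin: centre of its underside on the table; its x points from its front (drawer side, faces the robot) to its back, z up. Flat deck at 90 mm height from the front to 50 mm behind centre; behind that a raised block, 25 mm deep (cheeks: 30 mm), 124 mm high, which carries the flap's hinge
- drawer (a joint): sample drawer in the photometer's front, how far it stands out in m: 0 is shut, 0.055 fully out; it starts partly out, slides along the box's x and drags with about 2 N. Its front is 100 wide, 52 high, centred 54 mm above the table
- drawer_pull (a point): middle of the steel bar handle on the drawer's front: bar 9 mm thick, 56 mm wide along the box's y, 60 mm above the table, standing 20 mm off the drawer front. Pushing on it shuts the drawer
- flap (a joint): black cover flap over the deck, rad: 0 is closed, it lifts up and back to its stop at 2.7. Damped hinge along the box's y; it balances near 1.55: let go below about 1.45 it falls shut, beyond about 1.65 it falls on back to the stop. A hood 74 (x) x 72 (y) x 32 mm, open below, that hides the dark slide's head; 0.09 kg, about 0.6 N at its knob lifts it
- flap_hinge (a point): middle of the flap's hinge line, 124 mm above the table
- flap_knob (a point): centre of the steel cross knob at the end of the flap's lifting lever: cylinder of 14 mm diameter, 24 mm long along the box's y. With the flap closed it is 98 mm in front of (box -x) and 14 mm above the hinge line, 24 mm ahead of the hood's front wall and 48 mm above the deck, free all round but for the 8 mm lever that joins its middle from behind
- slot_mouth (a point): centre of the slot in the deck, on the deck's surface (90 mm above the table), 48 mm in front of the hinge line. Slot 8 (x) x 53 (y) mm
- slide_center (a point): dark slide, centre of the whole, half-way up: 81 mm high, 0.08 kg. Black steel blade 5 mm thick (its x), 50 mm wide (its y), hanging 59 mm below the head; it stands loose in the slot, broad face to the box's front, the head's underside resting on the deck. z up
- slide_grip (a point): centre of the dark slide's ribbed red head: 12 mm thick (x), 44 mm wide (y), 22 mm high; 11 mm above the deck while the slide is in. Hidden under the flap until that is open
- slide_tip (a point): middle of the lower end of the dark slide's blade, 70 mm below the head's centre
- table_mid (a point): fixed point on the table top, 0.5 m straight ahead of the robot; its y runs parallel to the table's front edge (to the left), its x away from the robot
- stopwatch: white hand stopwatch, 76x53x14 mm, lying on the table; bystander
- spirit_level: small white spirit level, 14x80x14 mm; bystander
- slot_weight_0: slotted brass weight, 32 mm across, 14 mm high; bystander
- screwdriver_slot: screwdriver with blue handle, 178 mm long, 24 mm thick; bystander
- eraser: blue and white eraser, 18x40x12 mm; bystander

How it is judged:
By the outcome, as a careful person would: the job done as asked, in the order asked, and still so for the second after the job is handed in, while the arm keeps its last pose, push and grip.
It also fails if it takes over 54 s, if anything falls off the work surface, if the arm or the gripper's body presses on something with over 40 N, if the wrist force passes 120 N, or if a joint passes its speed limit or range.

ROBOT

A 7-joint arm with a two-finger parallel gripper is mounted at the origin on a cart in front of the work surface, level with it; the furniture and walls round the work are solid. World frame = base frame: x ahead of the robot, y to its left, z up, the work surface at z = 0. Lengths are in m, angles in rad, forces in N, time in s.
With the tool pointing down it reaches from about 0.4 to 0.875 m from the base axis. Payload 6.5 kg.
Tool frame: the origin (TCP) lies at the very end of the fingers, on their centre line; the grasp point (between the pads) lies 19 mm behind it; z points along the fingers, y is the line along which they close (so a half turn about z gives the same grasp; the last joint's range is limited). The gripper opens to 85 mm and grips with 20 to 120 N. Pads are 22 mm wide; open, the fingers measure 114 mm over their backs; the gripper's body (76 mm by 85 mm) begins 54 mm behind the grasp point. The pads swing forward as they close: fully open they stand 13 mm farther back than shut.
Start: joints at [-1.363, 0.536, -0.004, 1.538, 0.003, 1.067, -0.071], TCP at [0.176, 0.626, 0.192] pointing down, gripper open.
Joint ranges: [-2.7, 2.7], [-0.37, 2.16], [-1.27, 1.26], [0.24, 2.4], [-1.31, 4.45], [0.19, 1.91], [-2.76, 2.76]. Speed limits (rad/s): [2.39, 2.39, 3.14, 3.14, 3.14, 3.14, 3.14].

INTERFACE

Orientations are given as [roll, pitch, yaw] about the fixed x, y, z axes, in that order (R = Rz(yaw) Ry(pitch) Rx(roll)).
In Python, from station import sensors, viewer, job gives the robot as it stands.
- The arm moves only by the tool servo_tool, never from a script. Its argument "motion" is one flat list of numbers, 4 for each row, row after row: the shift along the tool's x, y, z in m, then the turn about the tool's z in rad. In form: [dx, dy, dz, spin, dx, dy, dz, spin, ...]. A call has 1 to 20 rows; each row shifts and turns the commanded pose from where the row before left it, along the tool's axes as they then stand; what a row does not reach is not made up. A row lasts 1/10 s, in which the tool goes at most 50 mm and 8.59 degrees, less where a joint would pass 70% of its speed; a pose out of reach is approached as far as the arm can. A call is refused whole if a number of a shift passes 0.05 or a number of a turn 0.15, either way. A call with a gripper value outside its range is refused whole. "hand" is the opening, from -1 (shut) to 1 (fully open), so that 0 is half open, set as the call begins (left out, the last holds). The fingers move at their own pace and stop on an object; "grip_force" is the grip in N (left out, the last holds). Time passes only in rows, so rows that do not move let the fingers close. It gives the time, the measured TCP pose, the force, the opening and the grip force at its end, in the units of the state.
- sensors.state(): the state, without advancing time (a new reading comes with each control period).
- viewer.read_camera(name): name is "scene" or "top" or "wrist"; returns a dict with "pixels" (384x512x3 uint8, red, green, blue), "fov_y" (degrees; the focal length in pixels is half the picture's height over the tangent of half this angle, whatever the lens; pixels are square), "cx", "cy" (the principal point, pixels), "origin" and "orientation" of the camera in the world; the wrist camera has in their place "tool_from_camera" (4x4, takes a point from camera to tool coordinates, whose origin is the TCP and whose axes are the flange's). Camera axes: x right, y up, looking along -z (the intrinsics and any distortion apply to the point x, -y, -z); pixel columns grow to the right and rows downward; lengths in m; the calibration is good to about 2 mm. A picture is of the moment at which its call begins: read the wrist's pose just before it. There is no depth.
- job.job_done(): hands the job in; it is judged then, once.
Trained networks look in a picture, given as the dict that the camera call returned (one of the last four; its "shot" number tells which), for a name from the list of things; names that differ only in an ending like _2 or _b are one class to them, and where a whole thing is asked for, a point or a joint stands for the part that bears it (a point fixed in the world has none). Each returns a list of dicts, best first, with "p" (0 to 1); they miss things now and then, are a little off and sometimes report something else, mostly with a low value. They report only what shows in the picture. A call takes as long as a camera call.
- viewer.find_in(picture, thing): "centre" ([row, column] in pixels, amid what is visible of it).
- viewer.outline_of(picture, thing): "mask" (384x512 bool, what is visible of it) and "centre" ([row, column] in pixels, amid what is visible of it).
The state is a dict: "time_s": time; "joints": joint angles; "joint_velocities": joint speeds; "joint_efforts": joint torques, N m; "tcp_pos": TCP position; "ee_rot": TCP orientation; "contact_force": force on the tool from outside, world axes, zero at the start; "ft_torque": the same for the moment, N m; "finger_gap": finger opening in m; "grasp_force": force on a finger pad.
Only numpy, scipy, OpenCV 4.12 (cv2) and the standard library are available. Lean on these libraries where they do the work, as an engineer would, in place of code of your own. Each camera call takes 0.05 s, during which the arm holds its last target. There are 200 camera calls.

## Working session

There is one attempt and no reset: what is moved stays moved. The work goes in short steps, Python scripts to look and compute and a tool call to move; the robot and the scene stay as the last step left them, time stands still between calls to the robot, and variables do not carry over. Pictures are saved under pics/ and viewed, at most 10 in all, crops included, and the job is handed in when it is done.

Besides the shell and the picture viewer there is one more tool, called after "Request:" in YAML: its name, and indented under it one key for each argument. servo_tool: Moves the arm, as the interface text tells. Its arguments: {"type":"object","properties":{"motion":{"type":"array","items":{"type":"number"}},"hand":{"type":"number"},"grip_force":{"type":"number"}},"required":["motion"]}

```bash
mkdir -p pics
cat > h.py <<'E'
import numpy as np, cv2
from scipy.spatial.transform import Rotation as R
from station import sensors, viewer, job
def cam(name):
    s=sensors.state(); p=viewer.read_camera(name)
    f=192/np.tan(np.radians(p['fov_y'])/2)
    if 'origin' in p:
        o=np.array(p['origin']); q=np.array(p['orientation'])
        M=q if q.shape==(3,3) else R.from_euler('xyz',q).as_matrix() if q.size==3 else None
    else:
        T=np.array(p['tool_from_camera']); Rt=rot(s); o=Rt@T[:3,3]+np.array(s['tcp_pos']); M=Rt@T[:3,:3]
    p['f']=f;p['o']=o;p['M']=M
    return p
def rot(s):
    e=np.array(s['ee_rot']); return e if e.shape==(3,3) else R.from_euler('xyz',e).as_matrix()
def ray(p,rc):
    r,c=rc; d=p['M']@np.array([(c-p['cx'])/p['f'],-(r-p['cy'])/p['f'],-1]); return p['o'],d/np.linalg.norm(d)
def at_z(p,rc,z):
    o,d=ray(p,rc); return o+d*(z-o[2])/d[2]
def proj(p,X):
    v=p['M'].T@(np.array(X)-p['o']); return p['cy']-p['f']*v[1]/-v[2], p['cx']+p['f']*v[0]/-v[2]
def tri(rs):
    A=0;b=0
    for o,d in rs:
        P=np.eye(3)-np.outer(d,d);A=A+P;b=b+P@o
    return np.linalg.solve(A,b)
def save(p,n): cv2.imwrite('pics/'+n+'.png',p['pixels'][:,:,::-1])
E
python3 - <<'E'
from h import *
s=sensors.state(); print({k:np.round(v,3).tolist() for k,v in s.items()})
ps={}
ims=[]
for n in ['scene','top']:
    p=cam(n); ps[n]=p; print(n,{k:v for k,v in p.items() if k not in('pixels',)})
    ims.append(p['pixels'])
    for t in ['photometer','drawer','drawer_pull','flap','flap_hinge','flap_knob','slot_mouth','slide_grip','table_mid','stopwatch','spirit_level','slot_weight_0','screwdriver_slot','eraser']:
        r=viewer.find_in(p,t); print(t,[(np.round(a['centre'],1).tolist(),round(a['p'],2)) for a in r[:2]])
for n in ims: pass
cv2.imwrite('pics/scene.png',ims[0][:,:,::-1]);cv2.imwrite('pics/top.png',ims[1][:,:,::-1])
cv2.imwrite('pics/both.png',np.vstack([cv2.resize(i,(400,300),interpolation=cv2.INTER_AREA) for i in ims])[:,:,::-1])
E
```

```text
{'time_s': 0.0, 'joints': [-1.363, 0.537, -0.004, 1.539, 0.003, 1.067, -0.071], 'joint_velocities': [-0.002, 0.001, -0.001, -0.001, -0.0, 0.002, -0.002], 'joint_efforts': [-0.0, -58.341, 1.048, -25.911, 0.012, 0.009, -0.0], 'tcp_pos': [0.176, 0.625, 0.191], 'ee_rot': [-3.14, 0.0, 2.868], 'contact_force': [-0.239, -0.033, -0.176], 'ft_torque': [-0.021, -0.011, 0.059], 'grasp_force': 0.0, 'finger_gap': 0.085}
scene {'fov_y': 54.740829045441956, 'cx': 256.63942608088075, 'cy': 190.12429221038178, 'origin': array([-0.03511147, -0.53388756,  0.82448981]), 'orientation': array([ 0.81222078,  0.00440054, -0.9787674 ]), 'shot': 1, 'f': np.float64(370.87414358457045), 'o': array([-0.03511147, -0.53388756,  0.82448981]), 'M': array([[ 0.5580404 ,  0.57259904, -0.60060075],
       [-0.82980212,  0.38122276, -0.4075508 ],
       [-0.00440053,  0.72580958,  0.68788159]])}
photometer [([213.8, 291.1], 0.91)]
drawer [([242.2, 282.9], 0.58), ([183.2, 190.3], 0.42)]
drawer_pull [([241.4, 281.5], 0.93), ([294.2, 329.9], 0.37)]
flap [([177.2, 219.3], 0.22)]
flap_hinge [([198.5, 298.0], 0.65)]
flap_knob [([195.4, 295.9], 0.8)]
slot_mouth [([218.8, 291.8], 0.69)]
slide_grip [([179.3, 218.5], 0.74)]Traceback (most recent call last):
  File "<stdin>", line 9, in <module>
ValueError: it knows: drawer, drawer_pull, eraser, flap, flap_hinge, flap_knob, photometer, screwdriver_slot, slide_center, slide_grip, slide_tip, slot_mouth, slot_weight, spirit_level, stopwatch
```

Run:
```python
from h import *
ims=[];D={}
for n in ['scene','top']:
    p=cam(n); ims.append(p['pixels'])
    if n=='top': print(p['o'],np.degrees(p['orientation']),p['f'])
    for t in ['photometer','drawer_pull','flap','flap_hinge','flap_knob','slot_mouth','stopwatch','spirit_level','slot_weight','screwdriver_slot','eraser']:
        r=viewer.find_in(p,t)
        D.setdefault(t,[]).append((ray(p,r[0]['centre']) if r else None))
        z={'drawer_pull':.06,'flap_knob':.138,'flap_hinge':.124,'slot_mouth':.09}.get(t,0.01)
        print(n,t,[(np.round(a['centre'],1).tolist(),round(a['p'],2),np.round(at_z(p,a['centre'],z),3).tolist()) for a in r[:2]])
for t,v in D.items():
    if None not in v: print('tri',t,np.round(tri(v),3))
cv2.imwrite('pics/scene.png',ims[0][:,:,::-1]);cv2.imwrite('pics/top.png',ims[1][:,:,::-1])
```

```text
scene photometer [([213.0, 292.8], 0.94, [0.653, -0.197, 0.01])]
scene drawer_pull [([241.2, 281.9], 0.69, [0.508, -0.244, 0.06]), ([297.0, 338.6], 0.63, [0.441, -0.437, 0.06])]
scene flap [([198.1, 296.4], 0.63, [0.715, -0.175, 0.01])]
scene flap_hinge [([296.6, 333.3], 0.64, [0.396, -0.435, 0.124]), ([216.6, 292.7], 0.62, [0.546, -0.25, 0.124])]
scene flap_knob []
scene slot_mouth [([217.1, 294.0], 0.84, [0.575, -0.24, 0.09])]
scene stopwatch [([183.2, 192.6], 0.66, [0.588, 0.141, 0.01])]
scene spirit_level [([261.5, 365.0], 0.55, [0.607, -0.444, 0.01])]
scene slot_weight [([229.7, 359.8], 0.46, [0.703, -0.389, 0.01])]
scene screwdriver_slot [([294.9, 333.0], 0.69, [0.469, -0.416, 0.01])]
scene eraser [([179.5, 219.4], 0.57, [0.65, 0.079, 0.01])]
[ 0.52234077 -0.1360315   0.98871499] [  2.7358308    1.53591064 -88.8630811 ] 346.66937208921115
top photometer [([181.3, 297.5], 0.84, [0.603, -0.229, 0.01])]
top drawer_pull [([213.5, 300.0], 0.82, [0.513, -0.232, 0.06])]
top flap [([166.7, 294.2], 0.6, [0.644, -0.219, 0.01]), ([184.3, 295.5], 0.54, [0.595, -0.224, 0.01])]
top flap_hing
[... 261 characters left out ...]
[0.592, 0.158, 0.01])]
top spirit_level [([182.1, 378.2], 0.51, [0.605, -0.455, 0.01])]
top slot_weight [([146.9, 355.9], 0.49, [0.703, -0.392, 0.01])]
top screwdriver_slot [([232.0, 367.5], 0.86, [0.465, -0.426, 0.01])]
top eraser [([162.1, 184.3], 0.4, [0.652, 0.094, 0.01]), ([168.7, 296.1], 0.27, [0.639, -0.225, 0.01])]
tri photometer [ 0.598 -0.223  0.075]
tri drawer_pull [ 0.515 -0.236  0.047]
tri flap [ 0.634 -0.212  0.097]
tri flap_hinge [ 0.71 -0.31 -0.43]
tri slot_mouth [ 0.607 -0.224  0.051]
tri stopwatch [ 0.596  0.158 -0.004]
tri spirit_level [ 0.602 -0.448  0.02 ]
tri slot_weight [ 0.703 -0.391  0.012]
tri screwdriver_slot [ 0.464 -0.42   0.021]
tri eraser [ 0.657  0.092 -0.001]
```

View pics/scene.png

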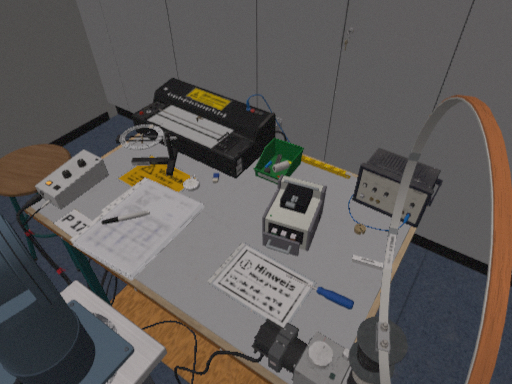

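View pics/top.png

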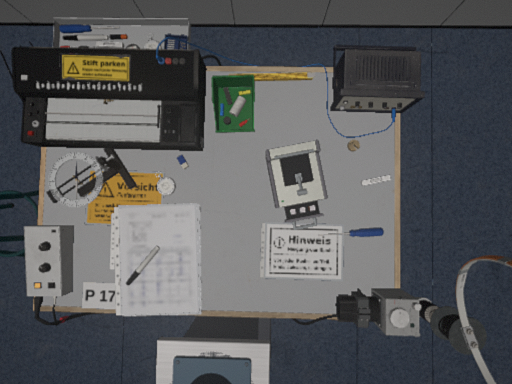

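The top view shows the photometer near (180,298), yawed slightly left. Its drawer is out, with the handle near (218,305), and the flap knob is near (181,298). The scene view shows the box at (213,293). I'll enlarge it to get the yaw.

Run:
```python
import cv2,numpy as np
a=cv2.imread('pics/top.png')[130:235,250:340];b=cv2.imread('pics/scene.png')[165:270,250:340]
f=lambda i:cv2.resize(i,(400,467),interpolation=cv2.INTER_CUBIC)[:]
cv2.imwrite('pics/crop1.png',np.hstack([f(a),f(b)]))
```

```text
(no output)
```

View pics/crop1.png

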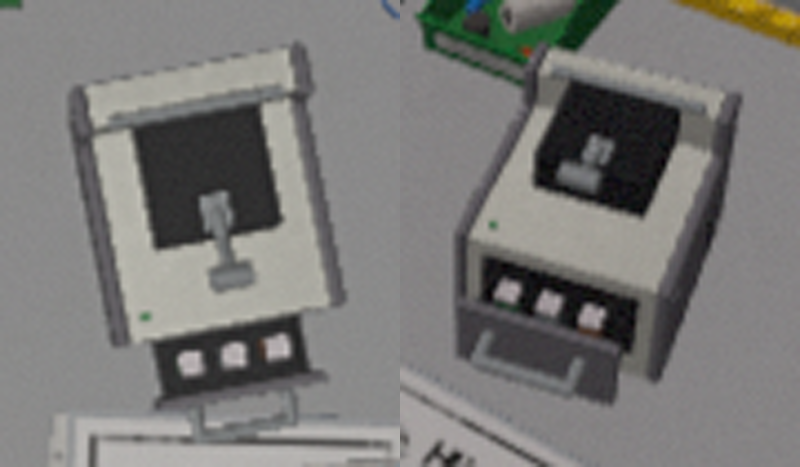

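The crop shows the knob at about (232,276) in the top part and (178,176) in the scene part. It also shows the rear corners, the front deck corners and the bar handle clearly. I'll fit the box pose to these points.

```bash
cat > fit.py <<'E'
from h import *
from scipy.optimize import least_squares
k=400/90
P={n:cam(n) for n in['top','scene']}
# box-frame pts ; hinge x unknown ~ .050
obs={'top':[('knob',232,276),('rl',75,90),('rr',300,45),('fl',118,345),('fr',340,302),('pull',247,425)],
'scene':[('knob',178,176),('rl',140,48),('rr',338,95),('fl',58,233),('fr',255,292),('pull',125,370)]}
org={'top':(130,250),'scene':(165,250)}
def model(q):
    x,y,w,d,h=q
    L={'knob':(h-.098,0,.138),'rl':(.075,.068,.124),'rr':(.075,-.068,.124),'fl':(-.075,.068,.09),'fr':(-.075,-.068,.09),'pull':(-.095-d,0,.06)}
    c,s=np.cos(w),np.sin(w)
    return {n:np.array([x+c*a-s*b,y+s*a+c*b,z]) for n,(a,b,z) in L.items()}
def res(q,full=False):
    m=model(q);r=[]
    for n,l in obs.items():
        for t,u,v in l:
            pr=proj(P[n],m[t]); r+=[pr[0]-org[n][0]-v/k,pr[1]-org[n][1]-u/k]
    return np.array(r)
s=least_squares(res,[.6,-.22,.2,.03,.05],loss='soft_l1')
print(np.round(s.x,4)); print(np.round(res(s.x).reshape(2,-1,2),1).tolist())
print({n:np.round(v,4).tolist() for n,v in model(s.x).items()})
E
python3 fit.py
```

```text
[ 0.6126 -0.2192  0.2081  0.0388  0.0509]
[[[-0.1, 0.1], [-0.6, -1.3], [-0.8, 1.5], [0.8, -0.1], [0.6, 1.8], [-0.2, -0.2]], [[0.0, -0.2], [-2.2, -1.1], [-0.9, 0.6], [-0.0, -1.7], [1.2, 3.2], [0.0, -0.6]]]
{'knob': [0.5666, -0.229, 0.138], 'rl': [0.672, -0.1372, 0.124], 'rr': [0.7001, -0.2703, 0.124], 'fl': [0.5252, -0.1682, 0.09], 'fr': [0.5533, -0.3013, 0.09], 'pull': [0.4817, -0.2469, 0.06]}
```

Request:
servo_tool:
  motion: [-0.031,-0.023,-0.0075,0,-0.031,-0.023,-0.0075,0,-0.031,-0.023,-0.0075,0,-0.031,-0.023,-0.0075,0,-0.031,-0.023,-0.0075,0,-0.031,-0.023,-0.0075,0,-0.031,-0.023,-0.0075,0,-0.031,-0.023,-0.0075,0,-0.031,-0.023,-0.0075,0,-0.031,-0.023,-0.0075,0,-0.031,-0.023,-0.0075,0,-0.031,-0.023,-0.0075,0]
  hand: -1
  grip_force: 20

```text
time_s: 2.95
tcp_pos: [0.4601, 0.2582, 0.2823]
ee_rot: [3.141, 0.0, 2.868]
contact_force: [0.5, 0.2, -0.6]
finger_gap: 0.0004
grasp_force: 0.0
```

Request:
servo_tool:
  motion: [-0.0085,-0.039,0,0,-0.0085,-0.039,0,0,-0.0085,-0.039,0,0,-0.0085,-0.039,0,0,-0.0085,-0.039,0,0,-0.0085,-0.039,0,0,-0.0085,-0.039,0,0,-0.0085,-0.039,0,0,-0.0085,-0.039,0,0,-0.0085,-0.039,0,0,-0.0085,-0.039,0,0,-0.0085,-0.039,0,0,-0.0085,-0.039,0,0]

```text
time_s: 4.25
tcp_pos: [0.4284, -0.26, 0.282]
ee_rot: [3.141, 0.001, 2.868]
contact_force: [-0.3, 0.0, -0.7]
finger_gap: 0.0002
grasp_force: 0.0
```

Request:
servo_tool:
  motion: [0,0,0,0.148,0,0,0,0.148,0,0,0,0.148,0,0,0,0.148,0,0,0,0.148,0,0,0,0.148,0,0,0,0.148,0,0,0,0.148,0,0,0,0.148,0,0,0,0.148,0,0,0,0.148,0,0,0,0.148,0,0,0,0.148,0,0,0,0.148,0,0,0,0.148,0,0,0,0.148,0,0,0,0.148,0,0,0,0.144]

```text
time_s: 6.05
tcp_pos: [0.4287, -0.2584, 0.2819]
ee_rot: [-3.141, -0.001, 0.202]
contact_force: [0.4, 0.8, 0.3]
finger_gap: 0.0001
grasp_force: 0.0
```

Run:
```python
from h import *
p=cam('wrist'); save(p,'w1'); print(p['tool_from_camera'],p['f'])
x,y,w=.6126,-.2192,.2081
c,s=np.cos(w),np.sin(w)
for t,z in [('drawer_pull',.06),('flap_knob',.138),('flap_hinge',.124)]:
    for a in viewer.find_in(p,t)[:2]:
        X=at_z(p,a['centre'],z); d=X[:2]-[x,y]
        print(t,np.round(a['centre'],1),round(a['p'],2),np.round(X,4),'box',np.round([c*d[0]+s*d[1],-s*d[0]+c*d[1]],4))
```

```text
[[-8.58440164e-04  9.55150163e-01  2.96120633e-01  7.60844724e-02]
 [ 9.99998022e-01  1.35120213e-03 -1.45941355e-03 -2.62478004e-04]
 [-1.79407792e-03  2.96118795e-01 -9.55149434e-01 -1.81420008e-01]
 [ 0.00000000e+00  0.00000000e+00  0.00000000e+00  1.00000000e+00]] 271.6608968991834
drawer_pull [ 97.9 254.2] 0.82 [ 0.5129 -0.2381  0.06  ] box [-0.1014  0.0021]
flap_knob [ 15.8 251.7] 0.72 [ 0.5903 -0.2204  0.138 ] box [-0.0221  0.0034]
flap_knob [ 48.  252.6] 0.37 [ 0.5607 -0.2273  0.138 ] box [-0.0525  0.0028]
flap_hinge [ 19.  255.3] 0.64 [ 0.5918 -0.2239  0.124 ] box [-0.0213 -0.0003]
flap_hinge [ 92.5 255. ] 0.21 [ 0.5174 -0.2386  0.124 ] box [-0.0971  0.0007]
```

View pics/w1.png

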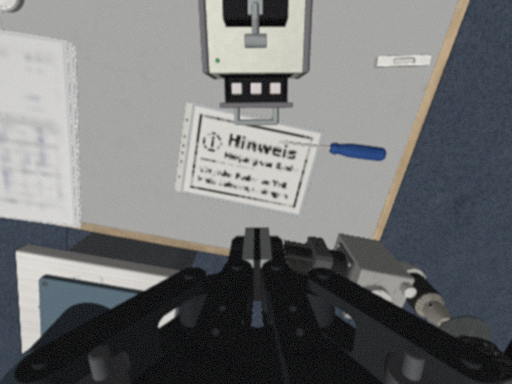

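The wrist view shows the box square to the tool. The bar handle is at about (row 121, col 257), the knob at (41,256), and the fingers are in line at col 257. A solid camera-like thing stands at the table's front right edge, and I'll keep clear of it.

```bash
cat >> h.py <<'E'
def rel(p,rc,z):  # offset from TCP along tool axes
    s=sensors.state(); return np.round(rot(s).T@(at_z(p,rc,z)-np.array(s['tcp_pos'])),4)
E
python3 - <<'E'
from h import *
p=cam('wrist')
for n,rc,z in [('pull',(121,257),.06),('knob',(41,256),.138),('frontL',(76,205),.09),('frontR',(74,309),.09),('drawerL',(105,219),.08),('drawerR',(104,293),.08)]: print(n,rel(p,rc,z),np.round(at_z(p,rc,z),4))
E
```

```text
pull [0.0548 0.001  0.2218] [ 0.4825 -0.2478  0.06  ]
knob [ 0.1421 -0.0004  0.1438] [ 0.5676 -0.2282  0.138 ]
frontL [ 0.112  -0.0653  0.1918] [ 0.5246 -0.1711  0.09  ]
frontR [0.1144 0.0669 0.1918] [ 0.5546 -0.2999  0.09  ]
drawerL [ 0.0768 -0.0502  0.2018] [ 0.4933 -0.1932  0.08  ]
drawerR [0.0781 0.0493 0.2018] [ 0.5154 -0.2903  0.08  ]
```

Request:
servo_tool:
  motion: [0,0,0.03,0.006,0,0,0.03,0,0,0,0.03,0,0,0,0.03,0,0,0,0.03,0,0,0,0.03,0,0,0,0.03,0,0,0,0.025,0,0.015,0,0,0,0.015,0,0,0,0.008,0,0,0,0.008,0,0,0,0.008,0,0,0,0.008,0,0,0,0.006,0,0,0,0,0,0,0]

```text
time_s: 7.9
tcp_pos: [0.4962, -0.2446, 0.0468]
ee_rot: [3.141, -0.001, 0.203]
contact_force: [0.2, -0.4, 0.4]
finger_gap: -0.0003
grasp_force: 0.0
```

Request:
servo_tool:
  motion: [0.003,0,0,0,0.003,0,0,0,0,0,0,0]

```text
time_s: 8.2
tcp_pos: [0.5014, -0.2436, 0.0467]
ee_rot: [3.142, -0.0, 0.202]
contact_force: [0.0, 0.0, -0.2]
finger_gap: 0.0001
grasp_force: 0.0
```

Request:
servo_tool:
  motion: [0.003,0,0,0,0.003,0,0,0]

```text
time_s: 8.4
tcp_pos: [0.507, -0.2425, 0.0467]
ee_rot: [-3.141, 0.0, 0.201]
contact_force: [-0.3, 0.3, 0.0]
finger_gap: -0.0002
grasp_force: 0.0
```

Run:
```python
from h import *
p=cam('wrist'); q=cam('scene')
cv2.imwrite('pics/m1.png',np.hstack([p['pixels'][:,:,::-1][:260,130:390],cv2.resize(q['pixels'][165:270,240:345,::-1],(260,260),interpolation=cv2.INTER_CUBIC)]))
```

```text
(no output)
```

View pics/m1.png

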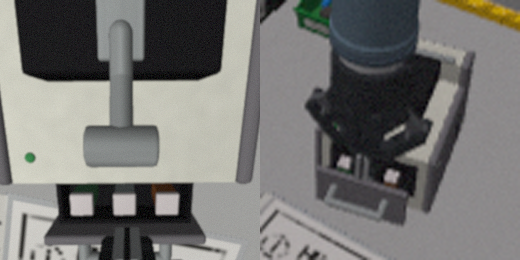

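Run:
```python
from h import *
p=cam('wrist')
for n,rc,z in [('drawerfront top near edge',(242,255),.08),('far edge',(221,255),.08),('boxfront',(184,255),.09),('knob',(146,252),.138)]: print(n,rel(p,rc,z),np.round(at_z(p,rc,z),4))
q=cam('scene')
for t in ['drawer_pull']:
  for a in viewer.find_in(q,t)[:2]: print(a['centre'],a['p'],at_z(q,a['centre'],.06))
print('pull proj at start pos',proj(q,[.4817,-.2469,.06]),'TCP proj',proj(q,sensors.state()['tcp_pos']))
```

```text
drawerfront top near edge [-0.0026 -0.001  -0.0333] [ 0.5044 -0.2419  0.08  ]
far edge [ 0.0112 -0.001  -0.0333] [ 0.5179 -0.2391  0.08  ]
boxfront [ 0.0368 -0.0009 -0.0433] [ 0.5431 -0.2341  0.09  ]
knob [ 0.0637 -0.0016 -0.0913] [ 0.5692 -0.228   0.138 ]
[240.6, 281.5] 0.87 [ 0.50897462 -0.24241122  0.06      ]
[185.7, 189.5] 0.67 [0.53553951 0.09976431 0.06      ]
pull proj at start pos (np.float64(248.30630227740136), np.float64(277.5023904152555)) TCP proj (np.float64(244.32355374742443), np.float64(280.9142864486439))
```

Run:
```python
from h import *
p=cam('wrist'); q=cam('scene'); save(p,'w2');save(q,'s2')
a=cv2.resize(p['pixels'][150:300,170:340,::-1],(510,450),interpolation=cv2.INTER_CUBIC)
b=cv2.resize(q['pixels'][200:270,255:320,::-1],(280,302),interpolation=cv2.INTER_CUBIC)
c=np.zeros((450,790,3),np.uint8);c[:,:510]=a;c[:302,510:]=b
cv2.imwrite('pics/m2.png',c)
print(proj(p,sensors.state()['tcp_pos']),proj(p,[.4817,-.2469,.06]))
```

```text
(np.float64(216.148906386812), np.float64(256.6049027047841)) (np.float64(257.2112933369619), np.float64(255.60830253077725))
```

View pics/m2.png

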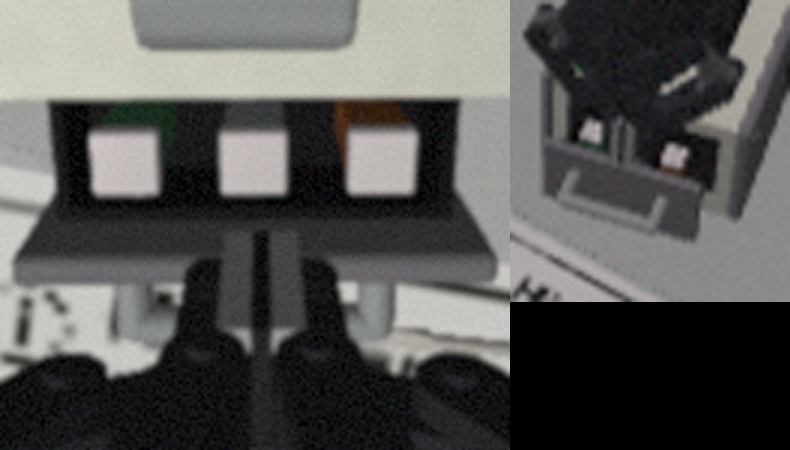

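The drawer hasn't moved. The fingertips look to be above or behind the drawer's front plate, and the visible tip sits at row 227 where the TCP projects to row 216. So the real finger ends seem to be higher than the TCP. I'll back off and compare the visible tips with the TCP projection.

Request:
servo_tool:
  motion: [0,0,-0.03,0,0,0,-0.03,0,-0.04,0,0,0,-0.04,0,0,0,0,0,0.02,0]

```text
time_s: 9.25
tcp_pos: [0.4245, -0.2608, 0.0883]
ee_rot: [3.141, -0.001, 0.196]
contact_force: [0.4, 0.4, 0.4]
finger_gap: 0.0002
grasp_force: 0.0
```

Run:
```python
from h import *
p=cam('wrist'); q=cam('scene'); t=cam('top'); T=np.array(sensors.state()['tcp_pos']); print(T)
o=np.zeros((420,800,3),np.uint8)
for i,(c,k) in enumerate([(q,6),(t,6)]):
    r,cc=proj(c,T); r2,c2=proj(c,T+[0,0,.04]); r0,c0=int(r)-40,int(cc)-33
    print(r0,c0,(r,cc),(r2,c2))
    im=cv2.resize(c['pixels'][r0:r0+70,c0:c0+66,::-1],(396,420),interpolation=cv2.INTER_CUBIC)
    for a,b,col in [(r,cc,(0,0,255)),(r2,c2,(0,255,0))]: cv2.circle(im,(int((b-c0+.5)*6),int((a-r0+.5)*6)),3,col,1)
    o[:,i*400:i*400+396]=im
cv2.imwrite('pics/m3.png',o)
```

```text
[ 0.42818588 -0.25804559  0.08638246]
218 237 (np.float64(258.35592049617844), np.float64(270.21786283885064)) (np.float64(248.14804901323745), np.float64(270.57190527782404))
206 277 (np.float64(246.8453852477432), np.float64(310.704068187562)) (np.float64(248.6017668932494), np.float64(312.88963193519953))
```

View pics/m3.png

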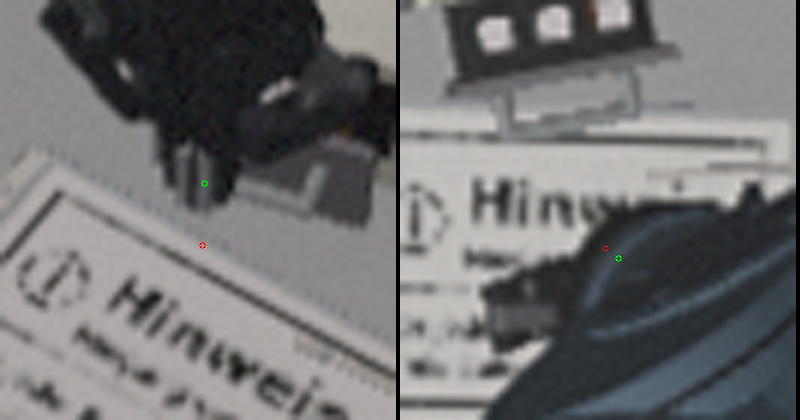

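In the scene crop the finger ends are about at y=205. The TCP projects to y=245 and the point 40 mm above it to y=183, so the real tips are roughly 25–35 mm above the reported TCP. They passed over the bar. I'll repeat the push lower.

Request:
servo_tool:
  motion: [0,0,0.03,0.005,0,0,0.03,0,0,0,0.008,0,0.02,0,0,0,0.01,0,0,0,0.008,0,0,0,0.008,0,0,0,0.008,0,0,0]

```text
time_s: 10.2
tcp_pos: [0.4818, -0.2481, 0.0192]
ee_rot: [3.141, 0.0, 0.196]
contact_force: [-1.4, 0.1, 3.4]
finger_gap: -0.0001
grasp_force: 1.4
```

Request:
servo_tool:
  motion: [0.007,0,0,0,0.007,0,0,0]

```text
time_s: 10.4
tcp_pos: [0.4957, -0.2452, 0.0189]
ee_rot: [3.142, -0.0, 0.197]
contact_force: [-1.5, -0.6, 3.6]
finger_gap: -0.0
grasp_force: 1.3
```

Request:
servo_tool:
  motion: [-0.03,0,-0.005,0,-0.03,0,0,0,0,0,0.013,0,0,0,0.013,0,0,0,0,0]

```text
time_s: 10.9
tcp_pos: [0.4367, -0.2558, -0.004]
ee_rot: [-3.14, 0.001, 0.198]
contact_force: [-0.2, -0.7, 0.4]
finger_gap: -0.0001
grasp_force: 0.0
```

Run:
```python
from h import *
s=sensors.state();print(s['tcp_pos'],s['contact_force'],s['time_s'])
p=cam('wrist');save(p,'w3')
t=cam('top');save(t,'t3')
for t_ in ['drawer','drawer_pull']:
  for c,n in((p,'w'),(t,'t')):
    for a in viewer.outline_of(c,t_)[:2]:
        m=a['mask'];r,cc=np.where(m); print(n,t_,round(a['p'],2),np.round(a['centre'],1),r.min(),r.max(),cc.min(),cc.max(), np.round(at_z(c,a['centre'],.06),4))
```

```text
[ 0.43673135 -0.25580005 -0.00397342] [-0.23982528 -0.70004202  0.37006826] 10.9
w drawer 0.98 [ 44.3 252.8] 15 116 100 408 [ 0.5334 -0.235   0.06  ]
t drawer 0.5 [206.5 305.3] 201 217 283 319 [ 0.5321 -0.246   0.06  ]
w drawer_pull 0.74 [ 46.7 251.6] 15 116 99 408 [ 0.5325 -0.2347  0.06  ]
```

View pics/w3.png

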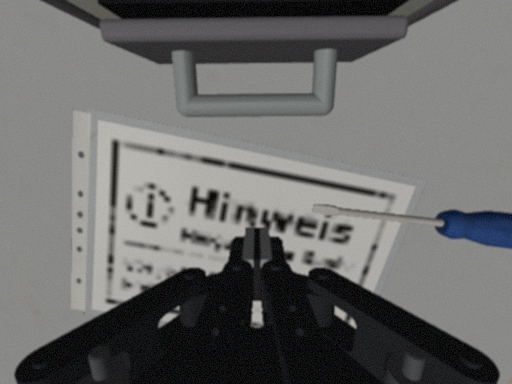

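The view shows the bar handle clear at (105,257), straight ahead of the fingers. The TCP reads −4 mm with no contact, so the tool offset is real. The screwdriver's tip is at (208,315), off to the right.

Run:
```python
from h import *
p=cam('wrist')
for n,rc,z in [('bar',(105,257),.0645),('plate L',(38,104),.08),('plate R',(38,404),.08),('screwdriver tip',(208,315),.01),('sd handle',(222,440),.02)]: print(n,rel(p,rc,z),np.round(at_z(p,rc,z),4))
```

```text
bar [ 0.0764  0.0001 -0.0665] [ 0.5119 -0.2421  0.0645]
plate L [ 0.0973 -0.0499 -0.082 ] [ 0.5226 -0.189   0.08  ]
plate R [ 0.0973  0.0481 -0.082 ] [ 0.5417 -0.2851  0.08  ]
screwdriver tip [ 0.0109  0.0389 -0.012 ] [ 0.4553 -0.293   0.01  ]
sd handle [ 0.0051  0.1171 -0.022 ] [ 0.4649 -0.3708  0.02  ]
```

Request:
servo_tool:
  motion: [0.02,0,0,0,0.02,0,0,0,0.01,0,0,0,0.006,0,0,0,0.005,0,0,0,0.005,0,0,0,0.003,0,0,0]

```text
time_s: 11.95
tcp_pos: [0.5005, -0.2441, -0.0025]
ee_rot: [-3.14, 0.005, 0.195]
contact_force: [-13.8, -0.8, 10.3]
finger_gap: 0.0003
grasp_force: 6.8
```

Request:
servo_tool:
  motion: [0.002,0,0,0,0.002,0,0,0,0.002,0,0,0]

```text
time_s: 12.25
tcp_pos: [0.5003, -0.244, -0.0027]
ee_rot: [-3.137, 0.013, 0.192]
contact_force: [-25.8, -0.2, 20.8]
finger_gap: -0.0
grasp_force: 13.0
```

Request:
servo_tool:
  motion: [-0.01,0,0,0.005,-0.04,0,0,0,-0.02,0,-0.02,0,0,0,0,0]

```text
time_s: 12.65
tcp_pos: [0.4386, -0.2575, 0.0192]
ee_rot: [3.141, -0.0, 0.187]
contact_force: [0.0, 0.3, 0.0]
finger_gap: 0.0
grasp_force: 0.0
```

Run:
```python
from h import *
s=sensors.state();print(s['tcp_pos'],s['ee_rot'],s['contact_force'],s['time_s'])
p=cam('wrist');save(p,'w4')
for t_ in ['drawer_pull','slot_mouth']:
    for a in viewer.find_in(p,t_)[:2]: print(t_,round(a['p'],2),np.round(a['centre'],1))
q=cam('scene');save(q,'s4')
im=np.hstack([p['pixels'][:300,90:420,::-1],cv2.resize(q['pixels'][165:270,240:355,::-1],(329,300),interpolation=cv2.INTER_CUBIC)])
cv2.imwrite('pics/m4.png',im)
```

```text
[ 0.43859787 -0.25746132  0.01917473] [ 3.14082654e+00 -2.26942991e-04  1.86582767e-01] [0.0395052  0.34469361 0.04282395] 12.65
drawer_pull 0.71 [ 53.7 247.3]
slot_mouth 0.91 [ 29.1 240.6]
```

View pics/m4.png

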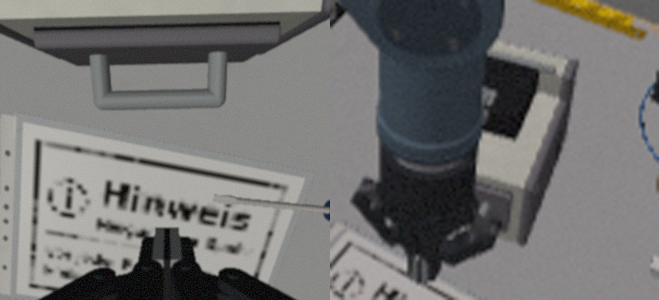

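The drawer plate now sits flush against the box front, with the bar at about (100,249). I'll check that numerically and re-measure the knob.

Run:
```python
from h import *
p=cam('wrist')
for n,rc,z in [('bar',(99,249),.0645),('plateL top outer',(44,126),.08),('plateR',(42,368),.08),('deck front L',(17,95),.09),('deck front R',(12,410),.09)]: 
    X=at_z(p,rc,z);d=X[:2]-[.6126,-.2192];c,s=np.cos(.2081),np.sin(.2081)
    print(n,rel(p,rc,z),np.round(X,4),'box',np.round([c*d[0]+s*d[1],-s*d[0]+c*d[1]],4))
```

```text
bar [ 0.0791 -0.0035 -0.0471] [ 0.5193 -0.2365  0.0645] box [-0.0948  0.0023]
plateL top outer [ 0.0994 -0.0513 -0.0626] [ 0.53   -0.1858  0.08  ] box [-0.0739  0.0498]
plateR [ 0.1     0.0438 -0.0626] [ 0.5489 -0.279   0.08  ] box [-0.0747 -0.0453]
deck front L [ 0.1059 -0.0566 -0.0726] [ 0.5354 -0.1793  0.09  ] box [-0.0673  0.055 ]
deck front R [ 0.1074  0.0537 -0.0726] [ 0.558  -0.2872  0.09  ] box [-0.0675 -0.0553]
```

The bar is at box x −0.0948, where −0.095 is shut, so the drawer is closed. Next is the flap: rise, square up, half open the hand and go over the knob.

Request:
servo_tool:
  motion: [0,0,-0.04,-0.02,0,0,-0.04,0,0,0,-0.04,0,0,0,-0.03,0,0.033,0,0,0,0.033,0,0,0,0.033,0,0,0,0.033,-0.002,0,0,0,0,0,0]
  hand: 0.1

```text
time_s: 13.8
tcp_pos: [0.575, -0.2224, 0.1666]
ee_rot: [3.141, -0.001, 0.22]
contact_force: [-0.6, 0.0, -0.0]
finger_gap: 0.0467
grasp_force: 0.0
```

Run:
```python
from h import *
s=sensors.state();print(s['tcp_pos'],s['ee_rot'],s['finger_gap'],s['time_s'])
p=cam('wrist');save(p,'w5'); print('knob tgt proj',proj(p,[.568,-.2283,.138]),'hinge',proj(p,[.6639,-.2081,.124]))
for t_,z in [('flap_knob',.138),('flap_hinge',.124)]:
    for a in viewer.find_in(p,t_)[:2]: print(t_,round(a['p'],2),np.round(a['centre'],1),rel(p,a['centre'],z))
```

```text
[ 0.57495897 -0.22238521  0.16658177] [ 3.14145782e+00 -1.31238365e-03  2.19517971e-01] 0.04672195181734399 13.8
knob tgt proj (np.float64(211.78561503880618), np.float64(261.6762790897676)) hinge (np.float64(86.92938963183033), np.float64(263.417497715867))
flap_knob 0.59 [132.9 260.5] [0.0615 0.0009 0.0288]
flap_hinge 0.78 [135.2 263.2] [0.0595 0.0027 0.0431]
flap_hinge 0.35 [129.  260.8] [0.0645 0.0006 0.0431]
```

Request:
servo_tool:
  motion: [-0.008,0.004,0,0.011,0,0,0.02,0,0,0,0.02,0,0,0,0.015,0,0,0,0.015,0,0,0,0.008,0,0,0,0.007,0,0,0,0,0]

```text
time_s: 14.75
tcp_pos: [0.5625, -0.2315, 0.0821]
ee_rot: [-3.141, 0.001, 0.201]
contact_force: [-0.2, -0.2, 0.3]
finger_gap: 0.0468
grasp_force: 0.0
```

Request:
servo_tool:
  motion: [0.006,-0.002,0,0,0,0,0,0]

```text
time_s: 14.95
tcp_pos: [0.57, -0.2278, 0.0833]
ee_rot: [3.141, -0.002, 0.202]
contact_force: [0.2, -0.0, 1.0]
finger_gap: 0.0472
grasp_force: 0.0
```

Request:
servo_tool:
  motion: [0,0,0,0,0,0,0,0,0,0,0,0,0,0,0,0,0,0,0,0]
  hand: -1
  grip_force: 25

```text
time_s: 15.45
tcp_pos: [0.5687, -0.2282, 0.0831]
ee_rot: [-3.141, -0.001, 0.201]
contact_force: [-0.4, 2.4, 5.7]
finger_gap: 0.0235
grasp_force: 28.0
```

The gap is 23.5 mm with the pads loaded, so the knob is held. Now I follow its arc.

Request:
servo_tool:
  motion: [0.002,0,-0.01,0,0.003,0,-0.009,0,0.004,0,-0.009,0,0.0045,0,-0.009,0,0.0055,0,-0.008,0,0.006,0,-0.008,0,0.007,0,-0.007,0,0.008,0,-0.006,0]

```text
time_s: 16.25
tcp_pos: [0.6075, -0.2199, 0.1492]
ee_rot: [-3.14, 0.001, 0.201]
contact_force: [-3.2, 2.2, -2.1]
finger_gap: 0.0232
grasp_force: 26.6
```

Request:
servo_tool:
  motion: [0.0085,0,-0.0055,0,0.0085,0,-0.0045,0,0.009,0,-0.0035,0,0.0095,0,-0.003,0,0.01,0,-0.0015,0,0.0095,0,-0.001,0,0.01,0,0.0005,0,0.0095,0,0.001,0]

```text
time_s: 17.05
tcp_pos: [0.6819, -0.2043, 0.1671]
ee_rot: [-3.14, -0.001, 0.202]
contact_force: [-2.9, 4.0, 2.1]
finger_gap: 0.0231
grasp_force: 26.8
```

Forces are low and the knob is following. I'll carry on past balance to about 2.1 rad.

Request:
servo_tool:
  motion: [0.01,0,0.002,0,0.009,0,0.003,0,0.009,0,0.004,0,0.0085,0,0.005,0,0.008,0,0.006,0,0.0075,0,0.0065,0,0,0,0,0]

```text
time_s: 17.75
tcp_pos: [0.7353, -0.1931, 0.1406]
ee_rot: [3.141, -0.005, 0.204]
contact_force: [1.2, 6.0, 4.8]
finger_gap: 0.0232
grasp_force: 27.4
```

Request:
servo_tool:
  motion: [0,0,0,0,0,0,0,0,0,0,0,0,0,0,0,0]
  hand: 0.1

```text
time_s: 18.15
tcp_pos: [0.7314, -0.1959, 0.1399]
ee_rot: [3.141, -0.0, 0.2]
contact_force: [0.4, 0.1, -0.1]
finger_gap: 0.047
grasp_force: 0.0
```

Request:
servo_tool:
  motion: [0,0,-0.03,0,0,0,-0.04,0,0,0,-0.04,0,-0.04,0,0,0,-0.04,0,0,0,-0.04,0,0,0,-0.04,0,0,0,0,0,0,0]

```text
time_s: 18.95
tcp_pos: [0.5687, -0.23, 0.2501]
ee_rot: [-3.14, 0.002, 0.193]
contact_force: [-0.1, -0.1, 0.2]
finger_gap: 0.047
grasp_force: 0.0
```

Run:
```python
from h import *
s=sensors.state();print(s['tcp_pos'],s['ee_rot'],s['finger_gap'],s['time_s'])
p=cam('wrist');save(p,'w6'); print('slot proj',proj(p,[.6169,-.218,.101]))
for t_,z in [('slide_grip',.112),('slot_mouth',.09),('flap_knob',.15),('flap',.15)]:
    for a in viewer.find_in(p,t_)[:2]: print(t_,round(a['p'],2),np.round(a['centre'],1),rel(p,a['centre'],z),np.round(at_z(p,a['centre'],z),4))
hsv=cv2.cvtColor(p['pixels'],cv2.COLOR_RGB2HSV); m=((hsv[...,0]<10)|(hsv[...,0]>170))&(hsv[...,1]>120)&(hsv[...,2]>50)
n,l,st,ce=cv2.connectedComponentsWithStats(m.astype(np.uint8))
for i in range(1,n):
    if st[i,4]>60:
        r,c=np.where(l==i); print(st[i],ce[i],cv2.minAreaRect(np.c_[c,r].astype(np.float32)))
```

```text
[ 0.56872268 -0.23001216  0.25008147] [-3.13995293e+00  1.94771191e-03  1.92898772e-01] 0.04702040492352317 18.95
slot proj (np.float64(128.65827253933804), np.float64(254.41771600136664))
slide_grip 0.6 [126.4 254.7] [ 0.0468 -0.0002  0.1383] [ 0.6203 -0.2178  0.112 ]
slot_mouth 0.81 [ 96.7 251. ] [ 0.0784 -0.0041  0.1602] [ 0.6518 -0.2071  0.09  ]
flap_knob 0.82 [ 39.2 250.1] [ 0.1267 -0.0028  0.1   ] [ 0.6997 -0.1984  0.15  ]
flap 0.8 [ 40.  249.9] [ 0.126  -0.0029  0.0998] [ 0.699  -0.1984  0.15  ]
[235 123  39  13 469] [254.14285714 128.81663113] ((254.0, 129.0), (12.0, 38.0), 90.0)
```

The red head shows at (129,254), where I predicted it, and the flap is back. The gripper's knuckles spread wide along the closing axis, so I'll grip the head across its 44 mm width and keep them clear of the flap. I'll move over it and measure once more.

Request:
servo_tool:
  motion: [0.024,-0.0005,0,0,0.023,-0.0005,0,0,0,0,0.03,0,0,0,0.03,0,0,0,0,0,0,0,0,0]
  hand: 0.5

```text
time_s: 19.8
tcp_pos: [0.6211, -0.2168, 0.1899]
ee_rot: [3.141, 0.001, 0.201]
contact_force: [-0.2, 0.2, 0.0]
finger_gap: 0.0641
grasp_force: 0.0
```

Run:
```python
from h import *
s=sensors.state();print(s['tcp_pos'],s['ee_rot'],s['finger_gap'],s['time_s'])
p=cam('wrist')
hsv=cv2.cvtColor(p['pixels'],cv2.COLOR_RGB2HSV); m=((hsv[...,0]<10)|(hsv[...,0]>170))&(hsv[...,1]>120)&(hsv[...,2]>50)
n,l,st,ce=cv2.connectedComponentsWithStats(m.astype(np.uint8))
for i in range(1,n):
    if st[i,4]>60:
        r,c=np.where(l==i); mr=cv2.minAreaRect(np.c_[c,r].astype(np.float32)); print(st[i],ce[i],mr)
        for z in(.101,.112): print(rel(p,ce[i][::-1],z))
        for cc in range(st[i,0]+3,st[i,0]+st[i,2]-2,6): q=r[c==cc];print(cc,q.min(),q.max(),end='; ')
cv2.imwrite('pics/w7.png',cv2.resize(p['pixels'][:,:,::-1],(800,600)))
```

```text
[ 0.62110618 -0.21675236  0.18987839] [3.14116956e+00 7.37093824e-04 2.01407128e-01] 0.06408239566090618 19.8
[150   9  22  17 194] [159.79381443  16.89175258] ((160.3000030517578, 16.60000228881836), (9.391485214233398, 22.360679626464844), 63.43495178222656)
[ 0.1492 -0.0846  0.09  ]
[ 0.1463 -0.0812  0.079 ]
153 15 25; 159 12 22; 165 11 18; [235 178  45  16 544] [256.65808824 187.23345588] ((257.0, 185.5), (15.0, 44.0), 90.0)
[-0.0054 -0.0005  0.09  ]
[-0.0021 -0.0005  0.079 ]
238 179 193; 244 182 193; 250 182 193; 256 182 193; 262 182 193; 268 182 193; 274 178 193;
```

View pics/w7.png

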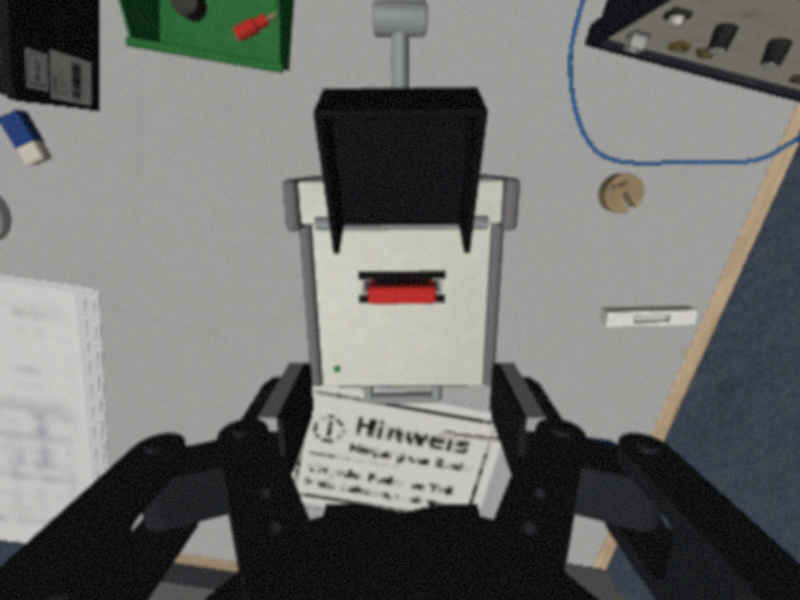

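The flap is folded well back. The red head is at (187,257) in camera pixels, square to the tool and right below the TCP. Descending.

Request:
servo_tool:
  motion: [-0.003,-0.0005,0.02,0,0,0,0.025,0,0,0,0.025,0,0,0,0.02,0,0,0,0.015,0,0,0,0.015,0,0,0,0,0]

```text
time_s: 20.55
tcp_pos: [0.6171, -0.2164, 0.0686]
ee_rot: [-3.141, 0.001, 0.201]
contact_force: [-0.3, -0.5, 0.1]
finger_gap: 0.0638
grasp_force: 0.0
```

Request:
servo_tool:
  motion: [0,0,0.006,0,0,0,0.006,0,0,0,0.003,0,0,0,0,0]

```text
time_s: 20.95
tcp_pos: [0.6174, -0.2167, 0.0545]
ee_rot: [-3.141, 0.0, 0.201]
contact_force: [1.0, -0.2, 0.6]
finger_gap: 0.0639
grasp_force: 0.0
```

Request:
servo_tool:
  motion: [0,0,0.004,0,0,0,0,0,0,0,0,0,0,0,0,0,0,0,0,0,0,0,0,0]
  hand: -1
  grip_force: 50

```text
time_s: 21.55
tcp_pos: [0.6176, -0.2168, 0.0507]
ee_rot: [-3.142, 0.0, 0.201]
contact_force: [-0.5, 0.8, -0.1]
finger_gap: 0.0429
grasp_force: 50.7
```

Request:
servo_tool:
  motion: [0,0,-0.005,0,0,0,-0.008,0,0,0,-0.01,0,0,0,-0.01,0,0,0,-0.01,0,0,0,-0.01,0,0,0,-0.01,0,0,0,-0.01,0]

```text
time_s: 22.35
tcp_pos: [0.6176, -0.2169, 0.1247]
ee_rot: [3.142, -0.0, 0.201]
contact_force: [0.3, -0.2, -1.5]
finger_gap: 0.0432
grasp_force: 50.8
```

Request:
servo_tool:
  motion: [0,0,-0.015,0,0,0,-0.02,0,0,0,-0.02,0,0,0,-0.02,0,0,0,-0.011,0,0,0,0,0.05,0,0,0,0.05,0,0,0,0.05,0,0,0,0.05,0,0,0,0,0,0,0,0]

```text
time_s: 23.45
tcp_pos: [0.6175, -0.2168, 0.2097]
ee_rot: [3.142, 0.0, 0.002]
contact_force: [-0.6, 0.0, -1.2]
finger_gap: 0.0429
grasp_force: 50.8
```

Run:
```python
from h import *
s=sensors.state();print({k:np.round(s[k],4).tolist() for k in['tcp_pos','ee_rot','contact_force','finger_gap','grasp_force','time_s','joint_velocities']})
q=cam('scene');save(q,'s8');t=cam('top')
p=cam('wrist');save(p,'w8')
for t_ in ['slide_tip','slide_grip','slide_center']:
  for n,c in(('s',q),('t',t),('w',p)):
    for a in viewer.outline_of(c,t_)[:1]: r,cc=np.where(a['mask']);print(n,t_,round(a['p'],2),np.round(a['centre'],1),r.min(),r.max(),cc.min(),cc.max())
T=np.array(s['tcp_pos'])
for n,c in(('s',q),('w',p)):
    print(n,'exp grip',np.round(proj(c,[T[0],T[1],.26]),1),'exp tip',np.round(proj(c,[T[0],T[1],.19]),1))
    hsv=cv2.cvtColor(c['pixels'],cv2.COLOR_RGB2HSV); m=((hsv[...,0]<10)|(hsv[...,0]>170))&(hsv[...,1]>120)&(hsv[...,2]>50)
    k,l,st,ce=cv2.connectedComponentsWithStats(m.astype(np.uint8))
    for i in range(1,k):
        if st[i,4]>30: print(n,'red',st[i],np.round(ce[i],1))
for a in viewer.find_in(p,'drawer_pull')[:1]: print('pull',a['p'],a['centre'],at_z(p,a['centre'],.06))
```

```text
{'tcp_pos': [0.6175, -0.2168, 0.2097], 'ee_rot': [3.1416, 0.0003, 0.0021], 'contact_force': [-0.6449, 0.0459, -1.1695], 'finger_gap': 0.0429, 'grasp_force': 50.7823, 'time_s': 23.45, 'joint_velocities': [0.0009, -0.0012, -0.0012, -0.0013, -0.0001, -0.0016, 0.0005]}
s slide_tip 0.86 [163.4 299. ] 152 179 289 307
t slide_tip 0.29 [113.9 283.5] 111 117 282 290
w slide_tip 0.58 [238.4 258.1] 205 271 215 298
s slide_grip 0.43 [211.4 296.6] 158 249 262 326
w slide_grip 0.6 [238.7 257.4] 205 271 215 298
s slide_center 0.91 [164.6 296.9] 150 180 289 306
w slide_center 0.62 [238.9 255.9] 205 271 215 298
s exp grip [155.5 298.9] exp tip [176.9 296.9]
s red [290 149  16  14 152] [297.5 155.6]
w exp grip [252.1 256.9] exp tip [206.5 256.6]
w red [133  34  19  17 164] [141.5  42.2]
w red [ 214  234   86   38 2667] [256.4 254.5]
```

The slide is held with 51 N grip. Its head and tip show within about 1–2 px of where they should be for a blade end 0.19 m above the table, 10 cm above the deck. Tool yaw is 0.002 and the arm is still. Handing in.

```bash
python3 -c "
from h import *
print(job.job_done())"
```

```text
the job is handed in; nothing more can be done
None
```

The job is handed in: I pushed the drawer shut first, then folded the flap back, and the arm is holding the dark slide still and upright, square to the table's front edge, with its blade end about 10 cm above the deck (the judge's verdict was not shown).

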